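# Fit a fresh battery pack in the air-sampling pump and lock it

### The job

Fit the fresh battery pack in the open bay on top of the air-sampling pump: hook its toe, the end with the brass contacts, under the lip and push back the sprung contacts, rock the heel down until the pack lies flat and fully home on the bay floor, then slide the orange catch all the way over its heel. The pump and its contacts are delicate, so feel your way in gently and never force anything, and leave the things standing around it alone.

Things in the scene. Friction and masses are not known exactly. Their poses are not given: they have to be found in the camera images.
- pump: Air-sampling pump: grey-black case 160 x 130 mm, flat top 56 mm above the worktop; does not move. Origin 5 mm toward +x from the middle of its underside. x runs along the battery bay in its top, from heel end (orange catch) to toe end (black lip), roughly away from the robot; z up. Left (+y) of the bay a flat panel with a knob 8 mm high at (-19, 46) mm; right of it 19 mm of flat rim.
- bay_seat (a point): Point on the bay floor where the seated pack's origin belongs: 44 mm above the worktop, midway between the long side walls (40 mm apart, rim 12 mm above the floor, 1.5 mm chamfers) and 35 mm from the sharp-edged heel wall. Axes as the pump's. The pack goes in only toe first and tilted: flat, it is too long to pass between heel wall and lip.
- bay_lip (a point): Mid-edge of the fixed lip over the toe end: 67 mm from the heel wall, 9.5 mm above the bay floor; the lip is 3 mm thick and runs on to +x. Axes as the pump's. Under it a sprung contact carrier 8 mm high, its face 1 mm beyond this edge, yields 3.5 mm toward +x (8 N at first, 13 N at 2 mm, 17 N at its hard stop: do not ram). The heel drops only with it over 2 mm in.
- pack: Battery pack, black, blue-white patch on top, 70 x 38 x 26 mm, 0.14 kg, lying flat. Origin: centre of its underside, z up, x to its toe. Full-height body from x = -28 to +29 mm. Toe: grey tongue with brass contacts, 6 long, 30 wide, 7 high; heel: ledge 7 long, 10.5 high; both flush with the underside. Seated it stands 14 mm above the rim: hold the top 12 mm of its long sides (38 mm apart).
- catch (a joint): Travel of the orange catch on the pump's top at the bay's heel end, m: 0 open (front edge 2.5 mm behind the heel wall), 0.0075 shut (5 mm past it, over the pack's heel ledge). Slides to the pump's +x against 2 N of friction, stays where left, starts near 0. Its plate, 4 mm thick, lies on the rim: it passes the ledge, 1.5 mm to spare, only when the pack is down.
- catch_tab (a point): Top centre of the catch's upright thumb tab, 14.5 mm above the pump's top; the tab is 8 mm long (pump x), 22 mm wide and stands 11 mm above the plate, which reaches 16 mm forward and 8 mm back of it between two rails 4.5 mm high. Moves with the catch; axes as the pump's.
- timer: White lab timer lying left of the pump, 62 x 66 x 18 mm; bystander. Origin: centre of its underside.
- petri: Round clear petri dish with amber content, 61 mm across, 15 mm high, left of the pump; bystander. Origin: centre of its underside.
- media_bottle: Amber bottle with blue cap, 52 x 49 x 113 mm, behind the pump; bystander. Origin: centre of its underside.
- pen: White marker pen with a blue cap lying behind the pump, 12 x 135 x 14 mm; bystander. Origin: centre of its underside.

How it is judged:
On the way, in this order (a step that is already met when the one before it is completed fails the run):
1. the pack is rocked down flat into the bay with the catch still open (x of pack in the frame of bay_seat between -0.002 and 0.004 m and horizontal distance between pack and bay_seat below 0.005 m and z of pack in the frame of bay_seat below 0.002 m and angle between the z axis of pack and the z axis of bay_seat, either way round below 0.03 rad and value of joint catch below 0.004 m), for 0.2 s.
2. the catch is slid fully over the pack's heel (value of joint catch above 0.006 m), for 0.2 s.
At the end, for the whole second after the job is handed in: The pack rests still and flat on the bay floor (within 1.5 mm of its height, 2.5 mm lengthwise, 3 mm sideways, 0.018 rad), its toe under the lip, and the catch is at least 6 mm along its 7.5 mm; the bystanders stand where they stood (x of pack in the frame of bay_seat between -0.002 and 0.0025 m and y of pack in the frame of bay_seat between -0.003 and 0.003 m and z of pack in the frame of bay_seat below 0.0015 m and angle between the z axis of pack and the z axis of bay_seat, either way round below 0.018 rad and value of joint catch above 0.006 m and linear speed of pack below 0.02 m/s and distance of each of timer, media_bottle, petri, pen from where it was at the start of the episode below 0.02 m); the robot touches nothing.
It fails at once if the pack is forced while still tilted (its contact forces on the bay's walls, floor, lip and sprung contacts add up to more than 42 N) (contact force between pack and pump above 42 N and angle between pack's own z axis and vertical above 0.03 rad).
It fails at once if the pack is forced when flat (the same forces, with about 26 N from the spring alone, add up to more than 52 N) (contact force between pack and pump above 52 N).
It fails at once if the gripper or arm pushes on the pump or its catch with more than 30 N (contact force between any of the fingers, the arm and pump above 30 N).
It fails at once if a bystander (timer, petri dish, bottle or pen) is moved more than 20 mm (distance of any of timer, media_bottle, petri, pen from where it was at the start of the episode above 0.02 m).
It also fails if it takes over 72 s, if anything falls off the work surface, if the arm or the gripper's body presses on something with over 40 N, if the wrist force passes 120 N, or if a joint passes its speed limit or range.

### The arm

A 6-joint arm with a two-finger parallel gripper is mounted at the origin on a cart in front of the work surface, level with it; the furniture and walls round the work are solid. World frame = base frame: x ahead of the robot, y to its left, z up, the work surface at z = 0. Lengths are in m, angles in rad, forces in N, time in s.
With the tool pointing down it reaches from about 0.275 to 0.825 m from the base axis. Payload 4.9 kg.
Tool frame: the origin (TCP) lies midway between the tips of the shut fingers; the grasp point (between the pads) lies 19 mm behind it (bot.grip_depth is the distance from the TCP to the grasp point, in m); z points along the fingers, y is the line along which they close (so a half turn about z gives the same grasp; the last joint's range is limited). The gripper opens to 85 mm and grips with 20 to 120 N. Pads are 22 mm wide; open, the fingers measure 114 mm over their backs; the gripper's body (76 mm by 85 mm) begins 54 mm behind the grasp point. The pads swing forward as they close: fully open they stand 13 mm farther back than shut.
Start: joints at [0.993, 0.326, -0.193, 1.052, 0, 1.437], TCP at [0.236, 0.497, 0.231] pointing down, gripper open.
Joint ranges: [-2.65, 2.65], [-0.97, 1.79], [-1.3, 1.35], [-1.93, 2.1], [-1.47, 1.37], [-3.14, 3.14]. Speed limits (rad/s): [2.57, 2.57, 3.14, 3.14, 3.14, 3.14].

### API

Orientations are given as a unit quaternion [w, x, y, z].
In Python, from cell import bot gives the robot as it stands. Calls block until the motion is done:
- bot.move_pose(position, orientation): joint-space move of the TCP to a pose.
- bot.move_linear(position, speed=0.15, rotation=None, until_force=None): straight line of the TCP; rotation=None keeps the orientation; speed is the mean speed in m/s. With until_force (N) it stops when the force on the tool has changed by that much, and returns True; else False.
- bot.goto_joints(angles): joint-space move.
- bot.set_gripper(opening, grasp_force=None): opening from 0.0 (shut) to 1.0 (fully open); grasp_force is the grip in N (None keeps the last); returns when the fingers have stopped.
- bot.wait(seconds).
- bot.solve_ik(position, orientation): joint angles nearest the present ones, or None.
- bot.camera(name): name is "scene" or "top"; returns the picture (400x640x3 uint8, red, green, blue); there is no depth.
- bot.calibration(name): a dict with "mtx" (3x3 intrinsics, pixels), "extrinsics" (4x4, takes a point from world to camera coordinates). Camera axes: x right, y down, z forward; pixel columns grow to the right and rows downward; lengths in m; the calibration is good to about 2 mm. A picture is of the moment at which its call begins. calibration takes no time and is no camera call.
A pose or a line that the arm cannot do raises bot.PlanningError and nothing moves.
- bot.close_job(): hands the job in; it is judged then, once.
Trained networks look in the newest picture that a camera, given by its name, has taken for a name from the list of things; names that differ only in an ending like _2 or _b are one class to them, and where a whole thing is asked for, a point or a joint stands for the part that bears it (a point fixed in the world has none). Each returns a list of dicts, best first, with "confidence" (0 to 1); they miss things now and then, are a little off and sometimes report something else, mostly with a low value. They report only what shows in the picture. A call takes as long as a camera call.
- bot.search_frame(camera, thing): "bbox" ([left, top, width, height] in pixels, round what is visible of it).
Readings, each from a call of its own:
- bot.read_clock(): time.
- bot.read_joint_positions(): joint angles.
- bot.read_joint_vel(): joint speeds.
- bot.read_joint_efforts(): joint torques, N m.
- bot.read_position(): TCP position.
- bot.read_tool_rot(): TCP orientation.
- bot.read_ft_force(): force on the tool from outside, world axes, zero at the start.
- bot.read_moment(): the same for the moment, N m.
- bot.read_gripper_width(): opening from 0.0 (shut) to 1.0 (fully open).
- bot.read_finger_force(): force on a finger pad.
Only numpy, scipy, OpenCV 4.12 (cv2) and the standard library are available. Lean on these libraries where they do the work, as an engineer would, in place of code of your own. Each camera call takes 0.05 s, during which the arm holds its last target. There are 200 camera calls.

## Working session

There is one attempt and no reset: what is moved stays moved. The work goes in short steps, each a Python script; the robot and the scene stay as the last script left them, time stands still between calls to the robot, and variables do not carry over. Pictures are saved under pics/ and viewed, at most 10 in all, crops included, and the job is handed in when it is done.

```bash
ls; mkdir -p pics; python3 - <<'E'
from cell import bot
import cv2, numpy as np
np.set_printoptions(precision=4,suppress=True)
for c in ("scene","top"):
    im=bot.camera(c); cv2.imwrite(f"pics/{c}0.png",im[:,:,::-1])
    k=bot.calibration(c); print(c,k["mtx"].tolist(),np.array(k["extrinsics"]))
    for t in ("pump","pack","catch","timer","petri","media_bottle","pen"):
        r=bot.search_frame(c,t); print(t,[(np.round(x["bbox"]).tolist(),round(x["confidence"],2)) for x in r[:2]])
print(bot.read_clock(), bot.read_tool_rot())
E
```

```text
pics
scene [[372.709312441857, 0.0, 318.3097814828019], [0.0, 372.709312441857, 198.46641432491805], [0.0, 0.0, 1.0]] [[ 0.4479 -0.894   0.0125 -0.2649]
 [-0.5417 -0.2824 -0.7917  0.3951]
 [ 0.7113  0.3478 -0.6108  0.4546]
 [ 0.      0.      0.      1.    ]]
pump [([230.0, 181.0, 85.0, 72.0], 0.79)]
pack [([396.0, 297.0, 32.0, 41.0], 0.64)]
catch []
timer [([229.0, 191.0, 26.0, 18.0], 0.83)]
petri [([207.0, 215.0, 24.0, 18.0], 0.55)]
media_bottle [([278.0, 148.0, 26.0, 45.0], 0.65)]
pen [([320.0, 194.0, 38.0, 16.0], 0.52)]
top [[475.8102297906114, 0.0, 319.92192020613345], [0.0, 475.8102297906114, 201.22225557198811], [0.0, 0.0, 1.0]] [[ 0.0213 -0.9998  0.0034  0.0048]
 [-0.9921 -0.0216 -0.1239  0.6207]
 [ 0.124  -0.0007 -0.9923  0.975 ]
 [ 0.      0.      0.      1.    ]]
pump [([248.0, 183.0, 66.0, 89.0], 0.73)]
pack [([438.0, 264.0, 24.0, 35.0], 0.9)]
catch [([288.0, 243.0, 13.0, 13.0], 0.69)]
timer []
petri [([211.0, 238.0, 28.0, 28.0], 0.95)]
media_bottle [([253.0, 144.0, 23.0, 27.0], 0.81)]
pen []
0.8 [0.     0.2201 0.9755 0.    ]
```

```bash
python3 - <<'E'
import cv2
a=cv2.imread("pics/top0.png")[130:310,205:475]; cv2.imwrite("pics/topc.png",cv2.resize(a,None,fx=2.96,fy=2.96,interpolation=cv2.INTER_CUBIC))
a=cv2.imread("pics/scene0.png"); cv2.imwrite("pics/scenec.png",cv2.resize(a[165:265,220:330],(660,600),interpolation=cv2.INTER_CUBIC))
E
```

```text
(no output)
```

View pics/topc.png

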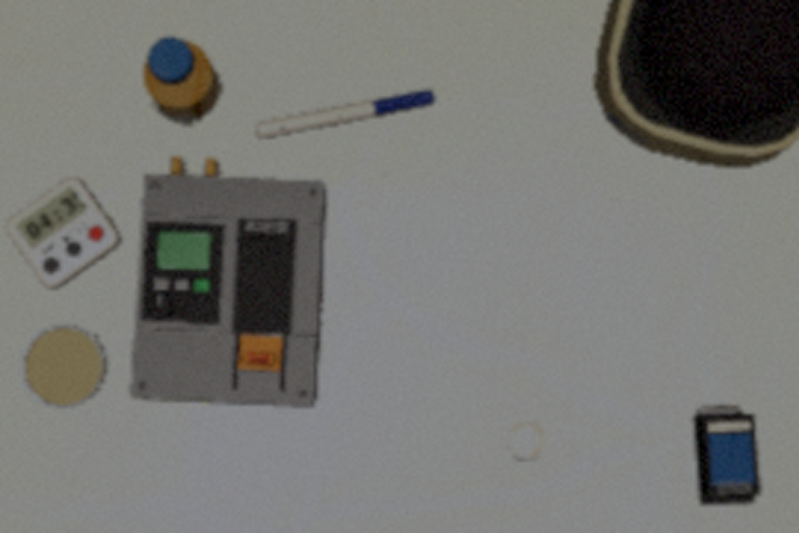

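View pics/scenec.png

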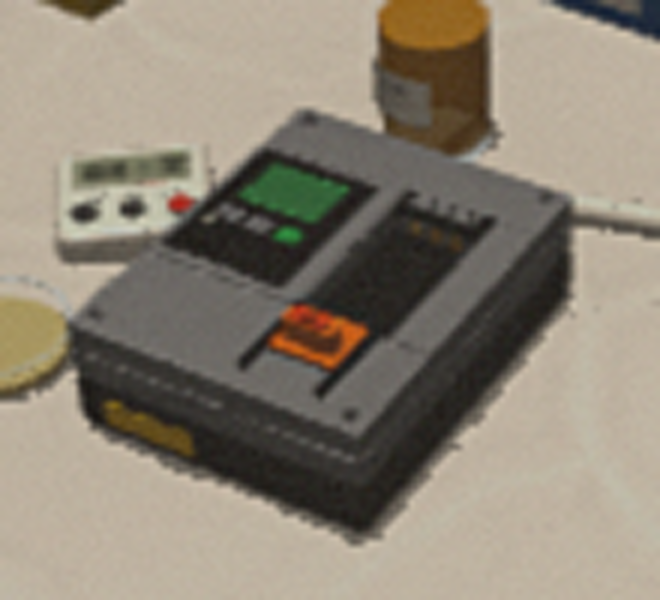

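View pics/scene0.png

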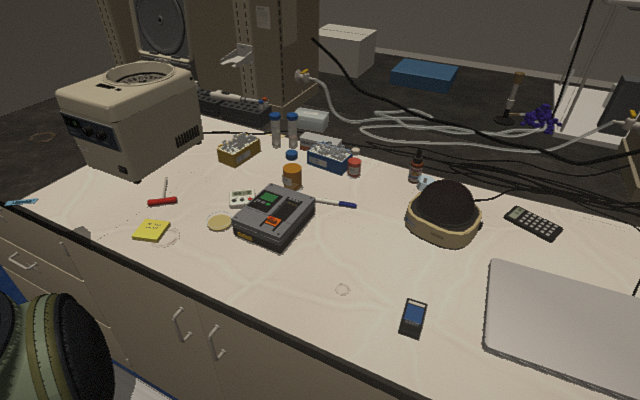

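```bash
cat > vis.py <<'E'
import cv2, numpy as np
from scipy.optimize import least_squares
from scipy.ndimage import map_coordinates, gaussian_filter
from cell import bot
np.set_printoptions(precision=4,suppress=True)
CAL={c:bot.calibration(c) for c in ("scene","top")}
def proj(c,P):
    k=CAL[c]; E=np.array(k["extrinsics"]); q=np.atleast_2d(P)@E[:3,:3].T+E[:3,3]
    u=q@np.array(k["mtx"]).T; return u[:,:2]/u[:,2:]
def pose(p,P):
    c,s=np.cos(p[2]),np.sin(p[2]); P=np.atleast_2d(P)
    return np.c_[p[0]+c*P[:,0]-s*P[:,1],p[1]+s*P[:,0]+c*P[:,1],P[:,2]+(p[3] if len(p)>3 else 0)]
def edges(img,c,p,E,R=3.,n=40):
    """E: list of (A,B,out,sign): out=model point offset direction (outwards); sign of brightness change outwards (0=any)"""
    g=gaussian_filter(img.astype(float),0.6); res=[]
    for A,B,out,sg in E:
        t=np.linspace(.08,.92,n)[:,None]; P=np.array(A)*(1-t)+np.array(B)*t
        a=proj(c,pose(p,P)); b=proj(c,pose(p,P+np.array(out)*1e-3)); d=proj(c,pose(p,[A,B])); d=d[1]-d[0]
        nrm=np.array([-d[1],d[0]])/np.hypot(*d); nrm*=np.sign(np.median((b-a)@nrm))
        s=np.arange(-R,R+.01,.1); X=a[:,None]+s[None,:,None]*nrm
        v=map_coordinates(g,[X[...,1],X[...,0]],order=1); gr=np.gradient(v,axis=1)
        gr=np.abs(gr) if sg==0 else gr*sg
        gr=gr*np.exp(-(s/R)**2/2)
        res.append((c,a,nrm,s[gr.argmax(1)],P))
    return res
def refine(imgs,p,EE,it=8,free=None,R=3.):
    p=np.array(p,float); free=np.arange(len(p)) if free is None else np.array(free)
    for i in range(it):
        obs=[e for c in EE for e in edges(imgs[c],c,p,EE[c],R)]
        def f(q):
            pp=p.copy(); pp[free]=q
            return np.concatenate([((proj(c,pose(pp,P))-(a+s[:,None]*n))@n) for c,a,n,s,P in obs])
        p[free]=least_squares(f,p[free],loss="soft_l1",f_scale=.4).x
    return p,[round(float(np.median(((proj(c,pose(p,P))-(a+s[:,None]*n))@n))),2) for c,a,n,s,P in obs],[round(float(np.std(s)),2) for _,_,_,s,_ in obs]
def box(x0,x1,y0,y1,z):
    return dict(F=((x1,y0,z),(x1,y1,z),(1,0,0)),B=((x0,y0,z),(x0,y1,z),(-1,0,0)),L=((x0,y1,z),(x1,y1,z),(0,1,0)),R=((x0,y0,z),(x1,y0,z),(0,-1,0)))
E
cat > m1.py <<'E'
from vis import *
im={c:cv2.imread(f"pics/{c}0.png").mean(2) for c in CAL}
C=np.array([[.075,.065,.056],[.075,-.065,.056],[-.085,-.065,.056],[-.085,.065,.056]])
pk={"top":(np.array([[146,176],[326,182],[316,406],[132,398.]])+.5)/2.96-.5+[205,130],
    "scene":(np.array([[300,113],[572,203],[358,440],[72,322.]])+.5)/6-.5+[220,165]}
for cs in (["top"],["scene"],["top","scene"]):
    r=least_squares(lambda p:np.concatenate([(proj(c,pose(p,C))-pk[c]).ravel() for c in cs]),[.5,.1,0,0]); print(cs,r.x,r.fun.round(1))
p0=r.x
b=box(-.085,.075,-.065,.065,.056)
e=lambda k,s:b[k]+(s,)
EE={"top":[e(k,0) for k in "BLFR"],"scene":[e("F",1),e("L",1),e("B",-1),e("R",-1)]}
for cs in (["top"],["scene"],["top","scene"]):
    print(cs,*refine(im,p0,{c:EE[c] for c in cs}))
p,_,_=refine(im,p0,EE)
# profile along the bay centreline and across, top view
for c in CAL:
    col=cv2.imread(f"pics/{c}0.png").astype(float)
    xs=np.arange(-.09,.08,.0025); q=proj(c,pose(p,np.c_[xs,np.full(len(xs),-.026+.012),np.full(len(xs),.056)]))
    print(c,"along",[(round(x*1e3,1),*[int(map_coordinates(col[...,i],[[v],[u]],order=1)[0]) for i in (2,0)]) for x,(u,v) in zip(xs,q)])
    ys=np.arange(-.068,.012,.002);q=proj(c,pose(p,np.c_[np.full(len(ys),.0),ys,np.full(len(ys),.056)]))
    print(c,"across",[(round(x*1e3,1),int(map_coordinates(im[c],[[v],[u]],order=1)[0])) for x,(u,v) in zip(ys,q)])
# pack
kb=box(-.028,.029,-.019,.019,.026)
k0=box(-.035,.035,-.019,.019,0)
PE={"top":[kb[k]+(1,) for k in "RL"]+[kb["B"]+(0,)],"scene":[kb["L"]+(1,),kb["F"]+(0,)]}
cen=np.array([438+12,264+17]); 
g=least_squares(lambda q:(proj("top",[q[0],q[1],.015])-cen).ravel(),[.3,-.2]).x; print("pack0",g)
for cs in (["top"],["top","scene"]): print("pack",cs,*refine(im,[*g,0,0],{c:PE[c] for c in cs},free=[0,1,2]))
E
python3 m1.py
```

```text
['top'] [ 0.5679  0.0963 -0.0204 -0.0183] [-0.1 -0.3 -0.1  0.2 -0.   0.   0.2  0.1]
['scene'] [ 0.5848  0.1111 -0.0225 -0.0222] [ 0.7 -0.1 -0.4 -0.3  0.1 -0.2 -0.3  0.5]
['top', 'scene'] [ 0.5666  0.0965 -0.0207 -0.0037] [-1.1 -0.8 -0.3 -0.2 -0.3  0.7 -1.   0.8  1.2 -0.8  1.6 -0.6  1.2  1.
 -1.1  1. ]
['top'] [ 0.5672  0.0953 -0.0258 -0.0062] [0.0, -0.01, -0.0, 0.01] [0.09, 0.27, 0.42, 0.14]
['scene'] [ 0.5755  0.1049 -0.0238 -0.0107] [-0.01, 0.19, -0.1, 0.1] [1.23, 0.77, 0.14, 0.18]
['top', 'scene'] [ 0.5665  0.0959 -0.027  -0.0003] [0.1, 0.4, -0.0, -0.0, 0.8, 0.05, -0.1, 1.0] [0.15, 0.38, 0.37, 0.14, 1.26, 0.96, 0.17, 0.2]
scene along [(np.float64(-90.0), 51, 46), (np.float64(-87.5), 58, 53), (np.float64(-85.0), 84, 78), (np.float64(-82.5), 109, 99), (np.float64(-80.0), 110, 101), (np.float64(-77.5), 110, 101), (np.float64(-75.0), 108, 100), (np.float64(-72.5), 109, 98), (np.float64(-70.0), 107, 98), (np.float64(-67.5), 108, 102), (np.float64(-65.0), 105, 102), (np.float64(-62.5), 97, 78), (np.float64(-60.0), 112, 33), (np.float64(-57.5), 176, 28), (np.float64(-55.0), 160, 28), (np
[... 5017 characters left out ...]
4(-28.0), 27), (np.float64(-26.0), 28), (np.float64(-24.0), 28), (np.float64(-22.0), 29), (np.float64(-20.0), 30), (np.float64(-18.0), 30), (np.float64(-16.0), 27), (np.float64(-14.0), 29), (np.float64(-12.0), 28), (np.float64(-10.0), 27), (np.float64(-8.0), 25), (np.float64(-6.0), 32), (np.float64(-4.0), 55), (np.float64(-2.0), 78), (np.float64(0.0), 88), (np.float64(2.0), 86), (np.float64(4.0), 76), (np.float64(6.0), 57), (np.float64(8.0), 30), (np.float64(10.0), 27)]
pack0 [ 0.4576 -0.2635]
pack ['top'] [ 0.4481 -0.2611  0.0524  0.    ] [-0.6, -0.66, 0.02] [0.39, 0.33, 0.05]
pack ['top', 'scene'] [ 0.4491 -0.262   0.0687  0.    ] [-0.3, -1.0, -0.4, 0.1, -0.5] [0.23, 0.3, 0.23, 0.16, 0.35]
```

```bash
python3 - <<'E'
import cv2,numpy as np
a=cv2.imread("pics/top0.png")[255:308,425:475]; b=cv2.imread("pics/scene0.png")[290:345,390:440]
f=lambda x:cv2.resize(x,(400,440),interpolation=cv2.INTER_NEAREST)
cv2.imwrite("pics/pk.png",np.hstack([cv2.resize(a,None,fx=8,fy=8,interpolation=0)[:420],cv2.resize(b,None,fx=8,fy=8,interpolation=0)[:420]]))
E
```

```text
(no output)
```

View pics/pk.png

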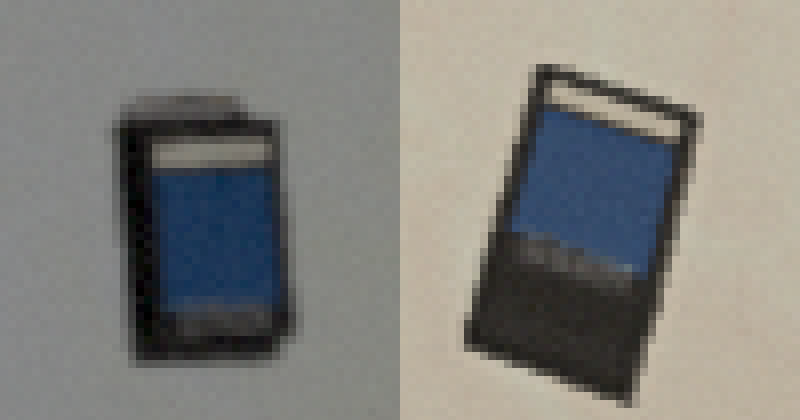

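```bash
cat > m2.py <<'E'
from vis import *
im={c:cv2.imread(f"pics/{c}0.png").mean(2) for c in CAL}
# pack
kb=box(-.028,.029,-.019,.019,.026);kg=box(-.035,.029,-.019,.019,0);kt=box(-.035,.029,-.019,.019,.007);kl=box(-.035,.035,-.019,.019,.0105)
PE={"top":[kb["R"]+(1,),kg["L"]+(1,),kt["F"]+(1,),kl["B"]+(1,)],"scene":[kb["L"]+(1,),kb["R"]+(1,),kb["F"]+(1,),kg["B"]+(1,)]}
for cs in (["top"],["scene"],["top","scene"]): print("pack",cs,*refine(im,[.447,-.261,.05,0],{c:PE[c] for c in cs},free=[0,1,2]))
print("pack z free",*refine(im,[.447,-.261,.05,0],PE))
# pump
o=box(-.085,.075,-.065,.065,.056); 
S={"top":dict(F=1,B=1,L=1,R=-1),"scene":dict(F=1,L=1,B=-1,R=-1)}
for cs in (["top"],["scene"],["top","scene"]):
  for zf in (0,1):
    for ins in (0,.0015,.003):
        o=box(-.085+ins,.075-ins,-.065+ins,.065-ins,.056); b=box(-.03,.03,-.0465,-.0055,.056)
        EE={c:[o[k]+(S[c][k],) for k in "FBLR"]+[b["L"]+(1,),b["R"]+(1,)] for c in cs}
        print("pump",cs,zf,ins,*refine(im,[.567,.097,-.024,0],EE,free=[0,1,2,3] if zf else [0,1,2]))
E
python3 m2.py
```

```text
pack ['top'] [ 0.4532 -0.264   0.0711  0.    ] [0.12, 0.1, 0.02, -0.02] [0.18, 0.18, 0.1, 0.05]
pack ['scene'] [ 0.4511 -0.262   0.0692  0.    ] [0.0, 0.05, 0.25, 0.2] [0.18, 0.14, 0.15, 0.17]
pack ['top', 'scene'] [ 0.4519 -0.2625  0.0686  0.    ] [-0.1, 0.8, -0.2, 0.35, -0.3, 0.3, 0.6, -0.2] [0.16, 0.28, 0.23, 0.21, 0.19, 0.18, 0.17, 0.17]
pack z free [ 0.4525 -0.2626  0.0712 -0.0016] [-0.2, 0.9, -0.09, -0.01, -0.4, 0.3, 0.3, 0.1] [0.19, 0.28, 0.14, 0.13, 0.18, 0.16, 0.15, 0.19]
pump ['top'] 0 0 [ 0.5672  0.0974 -0.0247  0.    ] [0.0, -0.0, 1.15, 0.59, 0.0, -0.0] [0.65, 0.06, 0.48, 0.29, 0.06, 0.11]
pump ['top'] 0 0.0015 [ 0.5669  0.0972 -0.0225  0.    ] [-0.3, -0.25, 0.4, 0.15, 0.0, 0.1] [0.71, 0.24, 0.37, 0.21, 0.06, 0.14]
pump ['top'] 0 0.003 [ 0.5667  0.0971 -0.0207  0.    ] [-1.0, -0.9, 0.0, -0.1, 0.0, 0.1] [0.59, 0.31, 0.31, 0.19, 0.08, 0.16]
pump ['top'] 1 0 [ 0.568   0.0984 -0.0223 -0.0173] [-0.2, -0.2, 0.4, 0.3, 0.0, -0.0] [0.69, 0.21, 0.39, 0.28, 0.08, 0.09]
pump ['top'] 1 0.0015 [ 0.5668  0.0971 -0.0223  0.002 ] [-0.25, -0.2, 0.4, 0.2, 0.0, 0.1] [0.69, 0.22, 0.38, 0.21, 
[... 1428 characters left out ...]
, -0.05, 0.4] [0.72, 0.22, 0.28, 0.19, 0.06, 0.12, 1.2, 0.18, 0.76, 0.19, 0.3, 0.2]
pump ['top', 'scene'] 1 0 [ 0.5669  0.0981 -0.0257 -0.0009] [-0.0, 0.0, 1.3, 0.35, 0.0, -0.1, 0.55, -0.05, 0.55, 0.4, 0.0, 0.3] [0.51, 0.09, 0.5, 0.29, 0.13, 0.1, 1.27, 0.18, 1.17, 0.18, 0.32, 0.18]
pump ['top', 'scene'] 1 0.0015 [ 0.5663  0.0978 -0.0231 -0.0008] [-0.65, -0.1, 0.55, -0.0, 0.0, -0.01, 0.19, -0.39, 0.05, -0.0, -0.1, 0.4] [0.67, 0.15, 0.42, 0.17, 0.08, 0.08, 1.25, 0.19, 0.94, 0.2, 0.3, 0.19]
pump ['top', 'scene'] 1 0.003 [ 0.5652  0.0973 -0.0187  0.0002] [-1.6, -0.2, 0.0, -0.1, 0.0, -0.0, -0.15, -0.8, -0.2, -0.5, -0.05, 0.3] [0.75, 0.22, 0.28, 0.19, 0.06, 0.13, 1.24, 0.19, 0.75, 0.18, 0.3, 0.19]
```

```bash
cat > hlp.py <<'E'
import numpy as np
from scipy.spatial.transform import Rotation as Ro
from cell import bot
np.set_printoptions(precision=4,suppress=True)
PUMP=np.array([.566,.0975,0]); PY=-.0225
PACK=np.array([.452,-.2625,0]); KY=.069
SGN=1   # tool y along +pack y
def quat(R): q=R.as_quat(); return [q[3],q[0],q[1],q[2]]
def frame(yaw,pitch=0): return Ro.from_euler("ZY",[yaw,pitch])   # pitch>0: toe (+x) down
def tool(yaw,pitch=0,sgn=None):
    s=SGN if sgn is None else sgn
    return quat(frame(yaw,pitch)*Ro.from_matrix(np.diag([-s,s,-1.])))
SEAT=PUMP+frame(PY).apply([0,-.026,.044])
def tip_pose(xt,zt,th,hz,gx=0,dy=0,seat=SEAT,yaw=PY):
    """TCP pose for toe-tip bottom edge at (xt,zt) in seat frame, pack pitched th; TCP at (gx,0,hz) in pack frame"""
    R=frame(yaw,th); tip=seat+frame(yaw).apply([xt,dy,zt])
    return tip+R.apply([gx-.035,0,hz]), tool(yaw,th)
E
python3 - <<'E'
from hlp import *
import hlp
print(SEAT)
for s in (1,-1):
    hlp.SGN=s
    print(s,bot.solve_ik(PACK+[0,0,.02],tool(KY)),bot.solve_ik(PACK+[0,0,.2],tool(KY)))
    for a in ((.031,.03,.28),(.031,.0,.28),(.0357,0,0),(.031,.1,.28)): print(bot.solve_ik(*tip_pose(*a,.012)))
    print("catch",bot.solve_ik(PUMP+frame(PY).apply([-.0735,-.026,.063]),tool(PY)),bot.solve_ik(PUMP+frame(PY).apply([-.0735,-.026,.15]),tool(PY)))
print(bot.read_clock())
E
```

```text
[0.5654 0.0715 0.044 ]
1 [-0.6674  0.5193 -0.5184  0.5331  0.     -0.7364] [-0.6674  0.2998 -0.3139  0.957   0.     -0.7364]
[-0.0062  0.6954  0.0126  1.168   0.0045  0.0157]
[-0.0062  0.7258 -0.0141  1.1109  0.0045  0.0157]
[-0.0037  0.536  -0.3594  0.6754  0.      0.0188]
[-0.0062  0.6359  0.093   1.3078  0.0045  0.0157]
catch [-0.0009  0.4174 -0.5495  0.604   0.      0.0216] [-0.0009  0.304  -0.4499  0.8169  0.      0.0216]
-1 [-0.6674  0.5193 -0.5184  0.5331  0.      2.4052] [-0.6674  0.2998 -0.3139  0.957   0.      2.4052]
[-0.0062  0.6954  0.0126  1.168   0.0045 -3.1259]
[-0.0062  0.7258 -0.0141  1.1109  0.0045 -3.1259]
[-0.0037  0.536  -0.3594  0.6754  0.     -3.1228]
[-0.0062  0.6359  0.093   1.3078  0.0045 -3.1259]
catch [-0.0009  0.4174 -0.5495  0.604   0.     -3.12  ] [-0.0009  0.304  -0.4499  0.8169  0.     -3.12  ]
0.8
```

```bash
python3 - <<'E'
from hlp import *
bot.set_gripper(.447,100)
q=tool(KY); P=PACK+frame(KY).apply([0,.09,0])
bot.move_pose(P+[0,0,.03],q); print(bot.read_clock(),bot.read_position(),bot.read_ft_force(),bot.read_gripper_width())
hit=bot.move_linear(P+[0,0,-.014],speed=.03,until_force=3)
print(hit,bot.read_clock(),bot.read_position(),bot.read_ft_force())
bot.move_linear(P+[0,0,.07],speed=.2); bot.set_gripper(1.)
bot.move_linear(PACK+[0,0,.07],speed=.2)
print(bot.read_clock())
E
```

```text
3.9083 [ 0.4462 -0.1723  0.0302] [-0.3258  0.3239  0.6686] 0.44841603163065274
True 4.9083 [ 0.4456 -0.1726 -0.0013] [-1.8702 -0.6514  7.6548]
6.5417
```

```bash
python3 - <<'E'
from hlp import *
bot.move_linear(PACK+[0,0,.0133],speed=.12)
print(bot.read_clock(),bot.read_ft_force())
bot.set_gripper(0.,100)
print(bot.read_gripper_width(),bot.read_finger_force(),bot.read_ft_force(),bot.read_position())
bot.move_linear(PACK+[0,0,.12],speed=.2)
print(bot.read_clock(),bot.read_ft_force(),bot.read_moment(),bot.read_gripper_width())
import cv2
for c in ("scene","top"): cv2.imwrite(f"pics/{c}1.png",bot.camera(c)[:,:,::-1])
a=cv2.imread("pics/scene1.png")
cv2.imwrite("pics/g1.png",cv2.resize(a[190:350,350:510],(600,600),interpolation=cv2.INTER_CUBIC))
E
```

```text
7.1667 [ 0.5563 -0.8916  0.0054]
0.41478463070746285 100.42260646820068 [-2.2827  1.5804  8.8619] [ 0.4524 -0.2629  0.0144]
8.3833 [-0.6935  0.3237 -2.6244] [0.0299 0.0272 0.0483] 0.41461990853348696
```

View pics/g1.png

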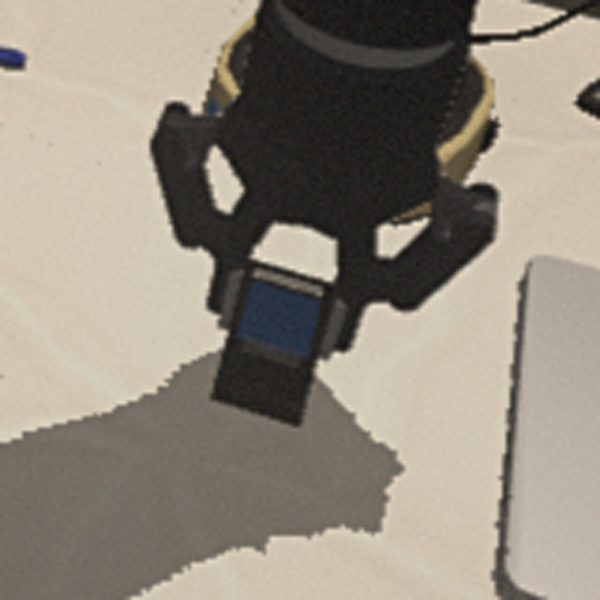

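```bash
cat >> hlp.py <<'E'
HZ=.0144
def state(tag=""):
    """print actual tip (seat frame), pitch, force in seat frame"""
    p=np.array(bot.read_position()); q=bot.read_tool_rot(); R=Ro.from_quat([q[1],q[2],q[3],q[0]])*Ro.from_matrix(np.diag([-SGN,SGN,-1.])).inv()
    e=R.as_euler("ZYX"); F=frame(PY).inv()
    t=F.apply(p+R.apply([.035,0,-HZ])-SEAT)*1e3; f=F.apply(bot.read_ft_force())
    print(tag,"t=%.1f"%bot.read_clock(),"tip mm",t.round(2),"pitch %.3f"%e[1],"F",f.round(1),"M",np.round(F.apply(bot.read_moment()),2),flush=True); return t,f
def go(xt,zt,th,speed,dy=0,until=None):
    p,q=tip_pose(xt*1e-3,zt*1e-3,th,HZ,dy=dy*1e-3)
    return bot.move_linear(p,speed=speed,rotation=q,until_force=until)
E
python3 - <<'E'
from hlp import *
bot.move_linear(PACK+[0,0,.17],speed=.25)
p,q=tip_pose(.0285,.07,.30,HZ); bot.move_pose(p,q); state("above")
go(28.5,18,.30,.1); state("near")
import cv2
for c in ("scene","top"): cv2.imwrite(f"pics/{c}2.png",bot.camera(c)[:,:,::-1])
a=cv2.imread("pics/scene2.png")[120:270,200:350]; b=cv2.imread("pics/top2.png")[150:300,220:370]
cv2.imwrite("pics/g2.png",cv2.resize(np.hstack([a,b]),(800,400),interpolation=cv2.INTER_CUBIC))
E
```

```text
above t=10.2 tip mm [28.41 -1.22 69.76] pitch 0.300 F [ 0.2  0.  -1. ] M [-0.04 -0.41  0.02]
near t=10.8 tip mm [28.69 -0.31 18.33] pitch 0.300 F [ 0.1 -0.2 -1.1] M [-0.09 -0.4   0.  ]
```

View pics/g2.png

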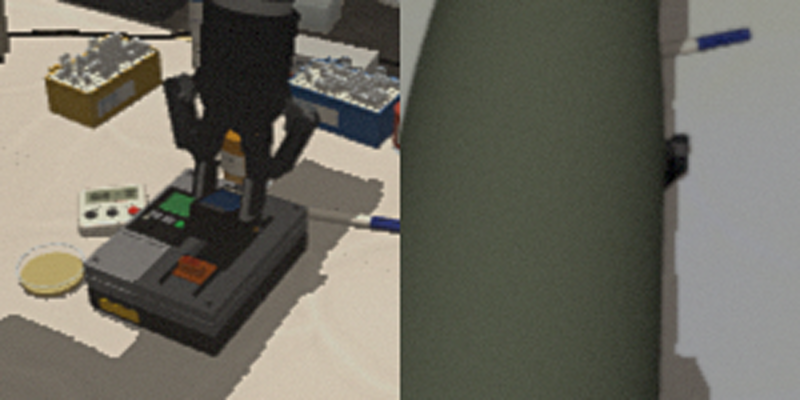

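```bash
python3 - <<'E'
from hlp import *
bot.wait(.3); state("settled")
h=go(28.5,-4,.30,.015,until=3.5); print(h); bot.wait(.2); state("down")
E
```

```text
settled t=11.2 tip mm [28.75  0.07 18.37] pitch 0.299 F [-0.   0.5 -1.6] M [-0.04 -0.46  0.01]
True
down t=12.6 tip mm [28.06  0.01 -0.66] pitch 0.301 F [0.8 0.9 5.9] M [-0.05 -0.15 -0.02]
```

```bash
python3 - <<'E'
from hlp import *
go(28.5,.3,.30,.02); bot.wait(.2); state("lift")
h=go(36,.3,.30,.012,until=4); print(h); state("hit"); bot.wait(.2); state("touch")
E
```

```text
lift t=13.0 tip mm [28.26 -0.01 -0.08] pitch 0.301 F [ 1.2  0.9 -1.4] M [ 0.   -0.45  0.04]
True
hit t=13.4 tip mm [31.8  -0.02 -0.41] pitch 0.303 F [-0.3  0.5  2. ] M [-0.02 -0.21 -0.02]
touch t=13.7 tip mm [31.75 -0.   -0.47] pitch 0.303 F [ 0.4 -0.6  2.1] M [ 0.03 -0.39 -0.01]
```

```bash
python3 - <<'E'
from hlp import *
go(31.8,1.0,.30,.02); bot.wait(.2); state("lift")
h=go(36,1.0,.30,.008,until=5); print(h); state("hit"); bot.wait(.2); state("touch")
E
```

```text
lift t=14.1 tip mm [31.47 -0.01  0.62] pitch 0.301 F [-0.4  0.9 -1.6] M [-0.07 -0.35  0.03]
True
hit t=14.5 tip mm [31.64 -0.01  0.06] pitch 0.305 F [-0.3 -0.8 -1.3] M [ 0.01 -0.43 -0.  ]
touch t=14.7 tip mm [31.44 -0.02 -0.27] pitch 0.305 F [ 0.3 -0.3  0.4] M [ 0.   -0.5   0.05]
```

```bash
cat >> hlp.py <<'E'
def favg(n=6):
    o=[]
    for _ in range(n): o.append(bot.read_ft_force()); bot.wait(.02)
    return frame(PY).inv().apply(np.mean(o,0))
def st(tag=""):
    f=favg(); t,_=state(tag); print("   Favg",f.round(2),flush=True); return t,f
E
python3 - <<'E'
from hlp import *
st("now")
for x in (31.5,32.2,32.9,33.6):
    go(x,1.0,.30,.01); t,f=st(f"cmd {x}")
    if abs(f[0])>7: break
E
```

```text
now t=14.8 tip mm [31.42 -0.01 -0.27] pitch 0.305 F [ 0.7 -0.2  0.3] M [-0.01 -0.59  0.01]
   Favg [ 0.89 -0.16  0.24]
cmd 31.5 t=15.1 tip mm [31.16  0.01  0.82] pitch 0.301 F [ 0.6 -0.3 -2.1] M [-0.04 -0.37 -0.03]
   Favg [ 0.06  0.43 -1.78]
cmd 32.2 t=15.5 tip mm [32.05  0.    0.89] pitch 0.300 F [-0.6  0.5 -1.3] M [ 0.06 -0.3  -0.04]
   Favg [-0.02 -0.05 -2.28]
cmd 32.9 t=15.8 tip mm [32.23  0.01  0.92] pitch 0.301 F [-2.9  0.8 -1.3] M [ 0.01  0.3  -0.01]
   Favg [-2.73  0.28 -1.1 ]
cmd 33.6 t=16.2 tip mm [32.35  0.02  0.9 ] pitch 0.302 F [-5.7 -0.3  0.3] M [0.   0.81 0.  ]
   Favg [-5.37  0.   -0.08]
```

```bash
python3 - <<'E'
from hlp import *
go(30.5,1.0,.30,.02); go(30.5,0.1,.28,.02); st("back")
for x in (31.2,31.9,32.6,33.3,34.,34.7,35.4):
    go(x,0.1,.28,.01); t,f=st(f"cmd {x}")
    if abs(f[0])>11: break
E
```

```text
back t=16.8 tip mm [30.78 -0.03  0.27] pitch 0.280 F [-0.   0.4 -1.5] M [ 0.   -0.33 -0.06]
   Favg [-0.    0.23 -1.78]
cmd 31.2 t=17.2 tip mm [31.25 -0.04  0.03] pitch 0.280 F [-0.2 -0.3 -2.1] M [-0.   -0.36  0.03]
   Favg [-0.06  0.15 -1.69]
cmd 31.9 t=17.5 tip mm [31.89  0.    0.09] pitch 0.280 F [ 0.1 -0.3 -0.4] M [-0.02 -0.37  0.03]
   Favg [-0.01 -0.31 -2.  ]
cmd 32.6 t=17.9 tip mm [32.25 -0.02  0.07] pitch 0.281 F [-2.4  0.4 -0.8] M [-0.01  0.03 -0.02]
   Favg [-1.43  0.29 -1.34]
cmd 33.3 t=18.2 tip mm [32.39  0.01  0.06] pitch 0.282 F [-4.9  0.7  0.7] M [0.   0.83 0.02]
   Favg [-4.35 -0.05  1.02]
cmd 34.0 t=18.6 tip mm [32.47  0.05  0.05] pitch 0.283 F [-5.8  0.   1.9] M [-0.04  1.21  0.01]
   Favg [-6.6  -0.34  1.95]
cmd 34.7 t=18.9 tip mm [32.5   0.01  0.04] pitch 0.284 F [-7.  -0.1  2.1] M [-0.01  1.52 -0.03]
   Favg [-8.    0.02  2.96]
cmd 35.4 t=19.3 tip mm [32.77  0.04  0.04] pitch 0.285 F [-7.7  0.4  3.2] M [-0.02  1.71 -0.05]
   Favg [-8.42 -0.27  3.56]
```

```bash
cat >> hlp.py <<'E'
def servo(path,cx,cz,it=2,fxmax=16.,fmax=20.,fzmax=12.,speed=.015):
    for xt,zt,th in path:
        for i in range(it):
            go(cx,cz,th,speed); f=favg(4)
            p=np.array(bot.read_position()); q=bot.read_tool_rot(); R=Ro.from_quat([q[1],q[2],q[3],q[0]])*Ro.from_matrix(np.diag([-1,1,-1.]))
            t=frame(PY).inv().apply(p+R.apply([.035,0,-HZ])-SEAT)*1e3; th_m=R.as_euler("ZYX")[1]
            print("th %.2f meas %.3f tip"%(th,th_m),t.round(2),"want %.1f"%xt,"cmd %.2f %.2f"%(cx,cz),"F",f.round(1),"t=%.1f"%bot.read_clock(),flush=True)
            if abs(f[0])>fmax or abs(f[2])>fzmax: print("STOP"); return cx,cz
            d=np.clip(xt-t[0],-1.,1.)
            if f[0]<-fxmax: d=min(d,0)
            cx+=d; cz+=np.clip(zt-t[2],-.3,.3)
            if abs(d)<.2: break
    return cx,cz
E
python3 - <<'E'
from hlp import *
print(servo([(33.2,0,.26),(34,0,.24),(34.8,0,.22),(35.3,0,.20)],35.8,.1,it=3))
E
```

```text
th 0.26 meas 0.265 tip [32.96  0.02 -0.05] want 33.2 cmd 35.80 0.10 F [-9.5 -0.2  2.1] t=19.6
th 0.26 meas 0.266 tip [33.04  0.03 -0.02] want 33.2 cmd 36.04 0.15 F [-9.2 -0.4  3.2] t=19.9
th 0.24 meas 0.245 tip [33.24  0.04 -0.03] want 34.0 cmd 36.20 0.17 F [-8.6 -0.6  3. ] t=20.2
th 0.24 meas 0.247 tip [33.34  0.01 -0.06] want 34.0 cmd 36.97 0.19 F [-10.5  -0.3   4.1] t=20.6
th 0.24 meas 0.248 tip [33.58  0.03 -0.03] want 34.0 cmd 37.62 0.26 F [-11.4  -0.5   4.7] t=20.9
th 0.22 meas 0.227 tip [33.97  0.02 -0.05] want 34.8 cmd 38.04 0.29 F [-11.   -0.2   3.8] t=21.2
th 0.22 meas 0.229 tip [34.13  0.01 -0.08] want 34.8 cmd 38.87 0.35 F [-12.5  -0.1   5.1] t=21.5
th 0.22 meas 0.230 tip [34.37  0.02 -0.05] want 34.8 cmd 39.54 0.42 F [-13.   -0.6   5.4] t=21.8
th 0.20 meas 0.210 tip [34.75  0.02 -0.06] want 35.3 cmd 39.97 0.48 F [-13.   -0.2   5.2] t=22.1
th 0.20 meas 0.211 tip [34.8   0.   -0.09] want 35.3 cmd 40.53 0.54 F [-14.5  -0.3   6.3] t=22.5
th 0.20 meas 0.211 tip [34.87  0.01 -0.05] want 35.3 cmd 41.03 0.63 F [-14.7  -0.1   6.8] t=22.8
(np.float64(41.459269001877566), np.float64(0.6764344383877294))
```

```bash
python3 - <<'E'
from hlp import *
print(servo([(35.4,.15,.185),(35.7,.15,.165),(35.9,.15,.145),(36.1,.15,.125)],41.46,.75,it=3,fxmax=16.8,fzmax=11))
E
```

```text
th 0.18 meas 0.196 tip [35.23  0.04 -0.03] want 35.4 cmd 41.46 0.75 F [-14.7  -0.9   6. ] t=23.1
th 0.17 meas 0.176 tip [35.44  0.02 -0.05] want 35.7 cmd 41.63 0.93 F [-14.5  -0.5   5.1] t=23.4
th 0.17 meas 0.177 tip [35.47  0.02 -0.02] want 35.7 cmd 41.89 1.12 F [-15.5  -0.6   5.2] t=23.7
th 0.17 meas 0.177 tip [35.52  0.    0.03] want 35.7 cmd 42.12 1.30 F [-15.4  -0.2   5.3] t=24.0
th 0.14 meas 0.157 tip [35.72  0.01  0.04] want 35.9 cmd 42.30 1.41 F [-14.6  -0.4   3.9] t=24.4
th 0.12 meas 0.137 tip [35.83  0.03  0.05] want 36.1 cmd 42.48 1.53 F [-14.9  -0.8   4.1] t=24.7
th 0.12 meas 0.138 tip [35.85  0.05  0.05] want 36.1 cmd 42.75 1.63 F [-15.3  -0.2   4.8] t=25.0
th 0.12 meas 0.138 tip [35.89  0.02  0.08] want 36.1 cmd 43.00 1.73 F [-15.6  -0.4   4.8] t=25.3
(np.float64(43.21339706626159), np.float64(1.7997662540990136))
```

```bash
python3 - <<'E'
from hlp import *
print(servo([(36.2,.15,.10),(36.4,.15,.075),(36.5,.1,.05),(36.6,.05,.03)],43.21,1.8,it=3,fxmax=16.8,fzmax=11))
E
```

```text
th 0.10 meas 0.113 tip [36.19  0.01  0.08] want 36.2 cmd 43.21 1.80 F [-15.1  -0.4   3.6] t=25.6
th 0.07 meas 0.087 tip [36.25  0.02  0.03] want 36.4 cmd 43.22 1.87 F [-14.7  -0.6   3.6] t=25.9
th 0.05 meas 0.063 tip [36.29  0.02  0.08] want 36.5 cmd 43.37 1.99 F [-15.2  -0.9   4.3] t=26.3
th 0.05 meas 0.063 tip [36.24  0.04  0.  ] want 36.5 cmd 43.58 2.01 F [-16.2  -0.6   5. ] t=26.6
th 0.05 meas 0.064 tip [36.29  0.02  0.03] want 36.5 cmd 43.84 2.11 F [-16.   -0.5   5.6] t=26.9
th 0.03 meas 0.044 tip [36.25  0.04 -0.  ] want 36.6 cmd 44.06 2.17 F [-17.   -0.6   5.2] t=27.2
(np.float64(44.05515154765784), np.float64(2.2268179346993513))
```

```bash
python3 - <<'E'
from hlp import *
print(servo([(36.2,.0,.01),(36.2,-.1,-.012),(36.2,-.3,-.02)],43.7,2.2,it=2,fxmax=16,fzmax=14))
st("end")
E
```

```text
th 0.01 meas 0.023 tip [36.24  0.01  0.04] want 36.2 cmd 43.70 2.20 F [-16.4  -0.5   4.8] t=27.5
th -0.01 meas 0.001 tip [36.17  0.02  0.08] want 36.2 cmd 43.66 2.16 F [-16.6  -0.1   6.7] t=27.8
th -0.02 meas -0.007 tip [36.31 -0.01  0.31] want 36.2 cmd 43.66 1.99 F [-17.9  -0.9   9.9] t=28.2
(np.float64(43.55382611456298), np.float64(1.6876949910980723))
end t=28.3 tip mm [36.3   0.02  0.29] pitch -0.007 F [-17.9  -0.2  10.4] M [-0.14  3.91 -0.06]
   Favg [-17.86  -0.97   9.96]
```

```bash
python3 - <<'E'
from hlp import *
for x in (42.5,41,39.5,38):
    go(x,1.2 if x>39 else .6,-.008 if x>39 else -.003,.02); t,f=st(f"cmd {x}")
E
```

```text
cmd 42.5 t=28.6 tip mm [36.09  0.01 -0.04] pitch 0.003 F [-16.7  -1.1  10.3] M [-0.1   3.48  0.02]
   Favg [-16.72  -0.48  10.69]
cmd 41 t=29.0 tip mm [36.12  0.    0.07] pitch 0.001 F [-12.5   0.5   6.3] M [-0.05  2.72  0.01]
   Favg [-12.62  -0.31   5.72]
cmd 39.5 t=29.3 tip mm [36.17  0.03  0.18] pitch -0.002 F [-8.5 -0.2  1.6] M [-0.04  1.93  0.01]
   Favg [-9.08 -0.18  2.16]
cmd 38 t=29.7 tip mm [36.13 -0.    0.11] pitch 0.000 F [-6.4 -0.3  1. ] M [-0.04  1.34 -0.02]
   Favg [-6.53 -0.12  1.47]
```

```bash
python3 - <<'E'
from hlp import *
import cv2
go(36.3,.3,0,.02); st("eased")
bot.set_gripper(.62); st("open")
go(36.3,40,0,.12)
# retreat to high spot behind, clear of the view
p=PUMP+frame(PY).apply([-.0735,-.026,.13]); bot.move_linear(p-[.12,0,-.05],speed=.25)
bot.set_gripper(0.)
print(bot.read_clock())
for c in ("scene","top"): cv2.imwrite(f"pics/{c}3.png",bot.camera(c)[:,:,::-1])
a=cv2.imread("pics/scene3.png")[165:265,220:330]; b=cv2.imread("pics/top3.png")[175:275,240:350]
cv2.imwrite("pics/g3.png",cv2.resize(np.hstack([a,b]),(800,364),interpolation=cv2.INTER_CUBIC))
E
```

```text
eased t=30.0 tip mm [36.08 -0.02  0.11] pitch 0.000 F [-3.3 -0.  -2.4] M [-0.01  0.68 -0.  ]
   Favg [-2.85  0.01 -1.77]
open t=30.4 tip mm [37.18 -0.01  0.9 ] pitch -0.002 F [0.5 1.3 0. ] M [0.07 0.01 0.03]
   Favg [ 0.12 -0.03 -0.03]
32.45
```

View pics/g3.png

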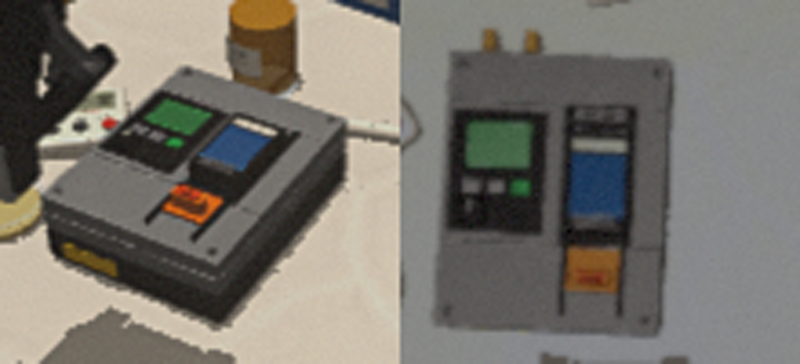

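```bash
python3 - <<'E'
from hlp import *
for dx in (.012,-.016):
    p=SEAT+frame(PY).apply([dx+.001,0,0]); p[2]=.082
    if dx>0: bot.move_pose(p+[0,0,.03],tool(PY))
    bot.move_linear(p,speed=.1)
    h=bot.move_linear([p[0],p[1],.067],speed=.012,until_force=5); print(dx,h,bot.read_position(),favg(3),bot.read_clock())
    bot.move_linear([p[0],p[1],.085],speed=.1)
E
```

```text
0.012 True [0.5784 0.0712 0.0702] [-0.5134 -0.2085  4.6412] 34.85
-0.016 True [0.5502 0.0719 0.0701] [-0.3078 -0.2457  4.7353] 36.575
```

```bash
python3 - <<'E'
from hlp import *
F=frame(PY); P=lambda x,z:PUMP+F.apply([x,-.026,z])
bot.move_linear(P(-.016,.12),speed=.2); bot.move_linear(P(-.077,.12),speed=.2)
bot.move_linear(P(-.077,.068),speed=.12)
h=bot.move_linear(P(-.077,.0635),speed=.015,until_force=4); print("down",h,bot.read_position())
loc=lambda:(F.inv().apply(np.array(bot.read_position())-PUMP)*1e3).round(2)
bot.wait(.2)
for x in np.arange(-70,-50,1.):
    bot.move_linear(P(x*1e-3,.0638),speed=.02 if x>-70 else .04); f=favg(3); print(x,loc(),f.round(1),"t=%.1f"%bot.read_clock(),flush=True)
    if f[0]<-9: break
E
```

```text
down False [0.4885 0.0733 0.0637]
-70.0 [-69.85 -26.01  63.75] [ 0.2  0.3 -0.1] t=39.3
-69.0 [-69.09 -26.01  63.76] [-0.1  0.1  0.1] t=39.6
-68.0 [-67.95 -25.97  63.83] [-0.1 -0.3 -0.4] t=39.9
-67.0 [-67.16 -25.98  63.74] [-0.7 -0.5  0. ] t=40.2
-66.0 [-66.4 -26.   63.7] [-2.1  0.   1.2] t=40.5
-65.0 [-65.09 -25.99  63.7 ] [-1.9  0.   1.2] t=40.8
-64.0 [-63.93 -25.98  63.74] [-1.3  0.  -0.9] t=41.1
-63.0 [-62.91 -26.    63.76] [-1.1  0.3 -1.3] t=41.4
-62.0 [-61.94 -26.01  63.78] [-1.6 -0.1 -1.3] t=41.7
-61.0 [-60.92 -26.    63.78] [-1.3  0.9 -1. ] t=42.0
-60.0 [-60.13 -26.01  63.78] [-2.9  0.5 -0.5] t=42.3
-59.0 [-60.12 -26.    63.69] [-5.5 -0.   2.4] t=42.6
-58.0 [-60.04 -26.01  63.63] [-8.  -0.5  4.7] t=42.9
-57.0 [-60.   -25.99  63.59] [-9.8 -0.8  7.2] t=43.2
```

```bash
python3 - <<'E'
from hlp import *
import cv2
F=frame(PY); P=lambda x,z:PUMP+F.apply([x,-.026,z])
bot.move_linear(P(-.075,.0645),speed=.05); bot.move_linear(P(-.078,.13),speed=.15); bot.move_linear(P(-.2,.18),speed=.2)
print(bot.read_clock(),bot.read_ft_force())
for c in ("scene","top"): cv2.imwrite(f"pics/{c}4.png",bot.camera(c)[:,:,::-1])
a=cv2.imread("pics/scene4.png")[165:265,220:330]; b=cv2.imread("pics/top4.png")[130:275,205:364]
cv2.imwrite("pics/g4.png",np.hstack([cv2.resize(x,(400,364),interpolation=cv2.INTER_CUBIC) for x in (a,b)]))
E
```

```text
45.075 [ 0.0528  0.0607 -0.2344]
```

View pics/g4.png

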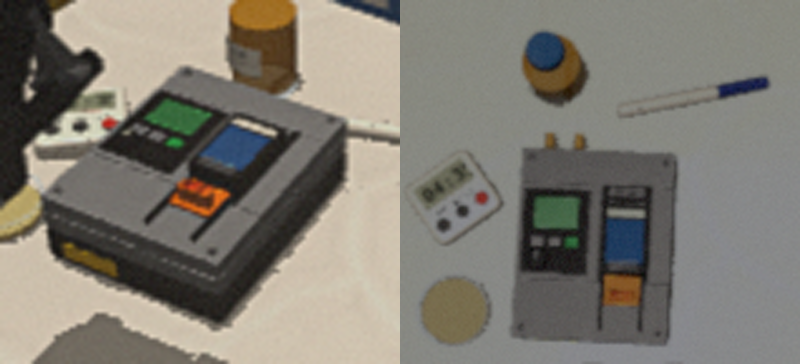

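The pictures show the orange catch moved forward against the pack (right half, about (622,290)). The pack lies flat, the bystanders have not moved, and the arm is clear of everything.

```bash
python3 -c "
from cell import bot
print(bot.close_job())"
```

```text
the job is handed in; nothing more can be done
None
```

The pack is seated flat in the bay (top measured at 70 mm, toe end and heel end alike), the orange catch was slid about 7 mm to its stop, the bystanders look unmoved, and the job was handed in at about 45 s of the 72 s; no verdict was returned.

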